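# Free the stuck knob of the card press

## Robot

A 6-joint arm with a two-finger parallel gripper is mounted at the origin on the work surface. World frame = base frame: x ahead of the robot, y to its left, z up, the work surface at z = 0. Lengths are in m, angles in rad, forces in N, time in s.
With the tool pointing down it reaches from about 0.425 to 0.95 m from the base axis. Payload 3.5 kg.
Tool frame: the origin (TCP) lies at the very end of the fingers, on their centre line; the grasp point (between the pads) lies 19 mm behind it (ctrl.grip_point_offset is the distance from the TCP to the grasp point, in m); z points along the fingers, y is the line along which they close (so a half turn about z gives the same grasp; the last joint's range is limited). The gripper opens to 85 mm and grips with 20 to 120 N. Pads are 22 mm wide; open, the fingers measure 114 mm over their backs; the gripper's body (76 mm by 85 mm) begins 54 mm behind the grasp point. The pads swing forward as they close: fully open they stand 13 mm farther back than shut.
Start: joints at [-1.287, 0.286, 1.577, -0, 1.279, -0.15], TCP at [0.284, -0.612, 0.231] pointing down, gripper open.
Joint ranges: [-2.77, 2.77], [-0.9, 2.22], [0.21, 2.48], [-1.53, 4.67], [0.24, 2.81], [-2.84, 2.84]. Speed limits (rad/s): [2.79, 2.79, 3.14, 3.14, 3.14, 3.14].

## Interface

Orientations are given as a unit quaternion [x, y, z, w].
In Python, from plant import ctrl gives the robot as it stands. The module is installed in compiled form; this text tells all that it offers.
- The arm moves only by the shell command python3 -m pendant 'ROWS' [OPENING] [FORCE]. ROWS is JSON, a list of rows, each an object of numbers: "dx", "dy", "dz": the shift along the tool's x, y, z in cm; "twist": the turn about the tool's z in degrees. A call has 1 to 10 rows; each row is the pose to reach, as a shift and turn from the pose commanded when the call began, along the tool's axes at that moment; what a row does not reach only later rows make up. A row lasts 1/8 s, in which the tool goes at most 62.5 mm and 10.7 degrees, less where a joint would pass 70% of its speed; a pose out of reach is approached as far as the arm can. A call with a gripper value outside its range is refused whole. OPENING is the opening in per cent of the stroke, from 0 (shut) to 100 (fully open), set as the call begins (- or left out, the last holds). The fingers move at their own pace and stop on an object; FORCE is the grip in N (left out, the last holds). Time passes only in rows, so rows that repeat a pose let the fingers close. It gives the time, the measured TCP pose, the force, the opening and the grip force at its end, in the units of the state.
- ctrl.get_state(): the state, without advancing time (a new reading comes with each control period).
- ctrl.read_camera(name): name is "scene" or "top" or "wrist"; returns a dict with "img" (384x512x3 uint8, red, green, blue), "depth" (384x512 float32, m along the optical axis (not along the pixel's ray), 0 where there is no reading), "camera_matrix" (3x3 intrinsics, pixels), "xyz" and "rotation" of the camera in the world; the wrist camera has in their place "tool_from_camera" (4x4, takes a point from camera to tool coordinates, whose origin is the TCP and whose axes are the flange's). Camera axes: x right, y up, looking along -z (the intrinsics and any distortion apply to the point x, -y, -z); pixel columns grow to the right and rows downward; lengths in m; the calibration is good to about 2 mm. A picture is of the moment at which its call begins: read the wrist's pose just before it.
- ctrl.sign_off(): hands the job in; it is judged then, once.
The state is a dict: "time": time; "qpos": joint angles; "dq": joint speeds; "joint_efforts": joint torques, N m; "eef_pos": TCP position; "tcp_rot": TCP orientation; "contact_force": force on the tool from outside, world axes, zero at the start; "wrist_torque": the same for the moment, N m; "opening": opening from 0.0 (shut) to 1.0 (fully open); "finger_force": force on a finger pad.
Only numpy, scipy, OpenCV 4.12 (cv2) and the standard library are available. Lean on these libraries where they do the work, as an engineer would, in place of code of your own. Each camera call takes 0.05 s, during which the arm holds its last target. There are 200 camera calls.

## Task

The glue has stuck the card press with the blue T-knob. Grip the blue knob, break it loose with a firm twist anticlockwise (seen from above), keep turning it until its white pointer stands at the green mark on the dial, and let go of it there. Leave the press with the yellow knob as it is.

Things in the scene. Friction and masses are not known exactly. Their poses are not given: they have to be found in the camera images.
- blue_press_grip (a point): Centre of the blue T-knob's bar: 64 mm long (this point's x, white pointer on the +x end), 16 mm thick (y), 34 mm tall (z up). It stands upright on a steel neck over a white dial 92 mm across whose face is 29 mm below this point; nothing else within 100 mm is as high. Dial and knob sit on the bridge of a fixed wooden press, 150 x 210 mm, turned up to 40 degrees.
- blue_press_knob (a joint): Turn of the blue knob, rad: 0 as found (pointer at the black tick), growing anticlockwise seen from above; green mark at 1.05 (60 degrees), stop at 1.9. Stuck: about 0.35 N m starts it, so grip the bar firmly (60 N or more is good) at its middle; resistance fades within 0.3 rad, then it turns freely (0.04 N m) and stays where it is left.
- yellow_press_pointer (a point): Upper edge of the pointer end of the yellow T-knob, 32 mm out from its axis and 17 mm above the bar's middle. The bar has the same sizes as the blue one and sits on a second, equal press, turned anyhow. To be left as it is.

How it is judged:
By the outcome, as a careful person would: the job done as asked, in the order asked, and still so for the second after the job is handed in, with the robot touching nothing.
It also fails if it takes over 29 s, if anything falls off the work surface, if the arm or the gripper's body presses on something with over 40 N, if the wrist force passes 120 N, or if a joint passes its speed limit or range.

## Working session

There is one attempt and no reset: what is moved stays moved. The work goes in short steps, Python scripts to look and compute and a shell command to move; the robot and the scene stay as the last step left them, time stands still between calls to the robot, and variables do not carry over. Pictures are saved under pics/ and viewed, at most 10 in all, crops included, and the job is handed in when it is done.

```bash
mkdir -p pics
cat > h.py <<'E'
import numpy as np, cv2
from plant import ctrl
from scipy.spatial.transform import Rotation as R
def snap(name,fn):
    s=ctrl.get_state(); c=ctrl.read_camera(name)
    if name=="wrist":
        T=np.eye(4);T[:3,:3]=R.from_quat(s["tcp_rot"]).as_matrix();T[:3,3]=s["eef_pos"]
        M=T@np.array(c["tool_from_camera"])
    else:
        M=np.eye(4); r=np.array(c["rotation"]); M[:3,:3]=r if r.shape==(3,3) else R.from_quat(r).as_matrix(); M[:3,3]=c["xyz"]
    cv2.imwrite(f"pics/{fn}.png",c["img"][:,:,::-1])
    np.savez(f"{fn}.npz",img=c["img"],d=c["depth"],K=c["camera_matrix"],M=M)
def pts(fn):
    z=np.load(fn+".npz");d=z["d"];K=z["K"];v,u=np.mgrid[:d.shape[0],:d.shape[1]]
    P=np.stack([(u-K[0,2])/K[0,0]*d,-(v-K[1,2])/K[1,1]*d,-d],-1)
    return P@z["M"][:3,:3].T+z["M"][:3,3],z["img"],d
E
python3 - <<'E'
from h import *
snap("top","top1");snap("scene","scene1")
c=ctrl.read_camera("top");print({k:v for k,v in c.items() if k not in("img","depth")})
print(ctrl.get_state(),ctrl.grip_point_offset)
P,img,d=pts("top1");hsv=cv2.cvtColor(img,cv2.COLOR_RGB2HSV)
m=(hsv[...,0]>100)&(hsv[...,0]<130)&(hsv[...,1]>120)&(d>0)
n,l,st,ce=cv2.connectedComponentsWithStats(m.astype(np.uint8))
for i in range(1,n):
    if st[i,4]>20: print(st[i],np.median(P[l==i],0),P[l==i].max(0))
E
```

```text
{'camera_matrix': array([[393.90692962,   0.        , 258.72947645],
       [  0.        , 393.90692962, 187.40799796],
       [  0.        ,   0.        ,   1.        ]]), 'xyz': array([ 0.48129819, -0.00797473,  0.98039271]), 'rotation': array([ 0.03091446, -0.03692382, -0.70454672,  0.70802178])}
{'time': 0.15, 'qpos': array([-1.28697662e+00,  2.87005804e-01,  1.57786468e+00,  3.30351553e-05,
        1.27864560e+00, -1.50014119e-01]), 'dq': array([ 3.64388531e-05, -3.34336764e-03, -3.00556568e-03,  1.56245469e-03,
        1.28289020e-03,  9.22449353e-04]), 'joint_efforts': array([-1.31960910e-04, -4.06606793e+01, -2.93141896e+01, -2.10566395e-04,
        3.96123069e-03,  5.89683694e-06]), 'eef_pos': array([ 0.28361302, -0.61194124,  0.23022288]), 'tcp_rot': array([ 9.76566207e-01,  2.15215051e-01, -4.85160055e-05, -9.60624952e-04]), 'contact_force': array([-0.55412229,  0.55678494,  0.47576053]), 'wrist_torque': array([0.00539337, 0.02621436, 0.06058714]), 'finger_force': 0.0, 'opening': 0.9923362201094594} 0.0187
[180  45  36  33 354] [0.89387271 0.13990183 0.00940992] [0.94110546 0.18603839 0.01514826]
[71 70 10 11 22] [0.81185129 0.39208006 0.1408186 ] [0.81498039 0.39724144 0.1543156 ]
[447 170   3  19  38] [ 0.58843831 -0.44770922  0.09125721] [ 0.60880982 -0.44662676  0.09814126]
[365 173  23  23 192] [ 0.56607426 -0.2688397   0.14827191] [ 0.59339015 -0.24373956  0.15393476]
[449 200   2  20  39] [ 0.51991948 -0.44776126  0.09065659] [ 0.54065144 -0.44655095  0.09573942]
```

View pics/top1.png

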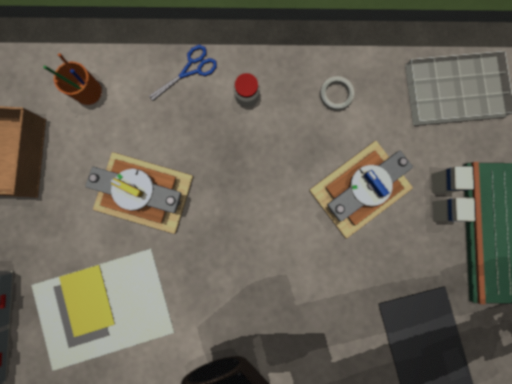

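The blue press is at about (372,186). Its bar runs from about (367,174) to (387,194), and the green mark is near (354,186). The yellow press is at (131,189).

Run:
```python
from h import *
P,img,d=pts("top1");hsv=cv2.cvtColor(img,cv2.COLOR_RGB2HSV)
c=img[140:230,315:435,::-1];cv2.imwrite("pics/c1.png",cv2.resize(c,None,fx=6,fy=6,interpolation=cv2.INTER_CUBIC))
Q=P[140:230,315:435].reshape(-1,3);k=Q[(Q[:,2]>.14)&(Q[:,2]<.17)]
(cx,s,a)=cv2.minAreaRect((k[:,:2]*1000).astype(np.float32));print(len(k),cx,s,a,np.percentile(k[:,2],[5,50,95]))
for v,u in [(186,354),(186,372),(160,404),(208,340),(195,357)]: print(u,v,P[v,u])
```

```text
247 (573.2971801757812, -267.408203125) (64.31990051269531, 17.373695373535156) 37.01496887207031 [0.14255817 0.14902915 0.15180917]
354 186 [ 0.56998956 -0.22868691  0.10409395]
372 186 [ 0.56769996 -0.2617561   0.12880161]
404 160 [ 0.62933076 -0.34232265  0.10561632]
340 208 [ 0.52043785 -0.19591934  0.10683139]
357 195 [ 0.54994949 -0.23551973  0.10220381]
```

View pics/c1.png

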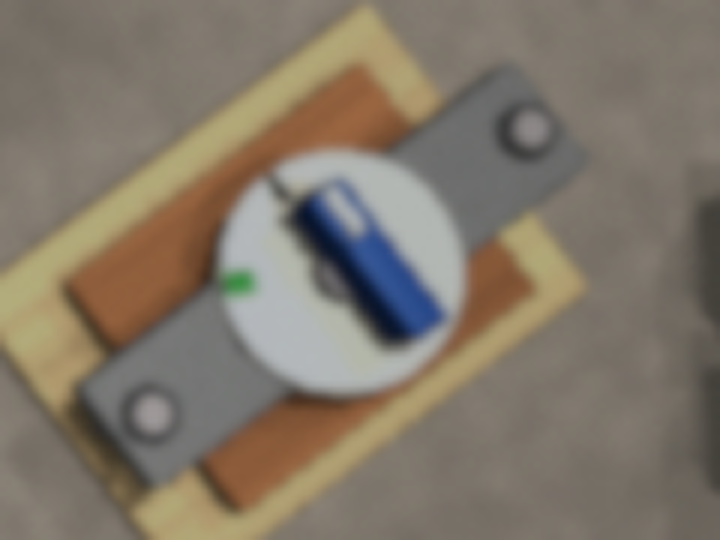

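The pointer is at the upper-left end (crop 350,215), next to the black tick at (280,185). The green mark at (238,282) is 60° anticlockwise. The bar's centre is (0.573,-0.267), the pointer faces about 37°, its top is at z 0.151 and its middle at 0.134, and the dial is at 0.105, all consistent with the given sizes. Next I move above it and look from there.

```bash
python3 -m pendant '[{"dx":3,"dy":-1.4,"twist":-2},{"dx":8,"dy":-3.7,"twist":-4},{"dx":13.5,"dy":-6.3,"twist":-6},{"dx":19,"dy":-8.9,"twist":-8},{"dx":24.5,"dy":-11.5,"twist":-10},{"dx":30,"dy":-14,"twist":-12},{"dx":35.5,"dy":-16.6,"twist":-12},{"dx":39.5,"dy":-18.5,"twist":-12},{"dx":40.8,"dy":-19.1,"twist":-12},{"dx":40.8,"dy":-19.1,"twist":-12}]' 100 80
python3 - <<'E'
from h import *
snap("wrist","w1");P,img,d=pts("w1");s=ctrl.get_state();print(s["eef_pos"],R.from_quat(s["tcp_rot"]).as_matrix())
m=(P[...,2]>.140)&(P[...,2]<.165)&(np.hypot(P[...,0]-.573,P[...,1]+.267)<.05)&(d>0)
k=P[m];print(len(k),cv2.minAreaRect((k[:,:2]*1000).astype(np.float32)),np.percentile(k[:,2],[5,50,95]))
E
```

```text
[ 0.28362189 -0.61206322  0.23042922] [[ 9.07366795e-01  4.20339513e-01 -4.39794954e-04]
 [ 4.20339690e-01 -9.07365652e-01  1.45554763e-03]
 [ 2.12769346e-04 -1.50557886e-03 -9.99998844e-01]]$[0]: bad value
Traceback (most recent call last):
IndexError: index -1 is out of bounds for axis 0 with size 0
```

View pics/w1.png

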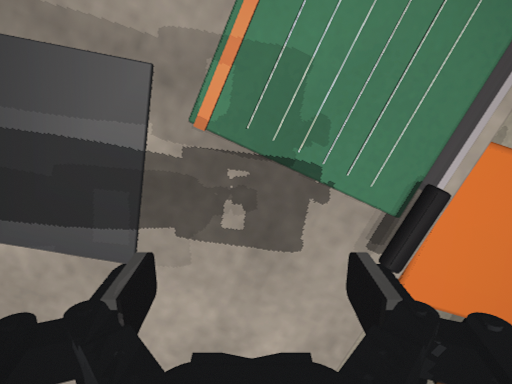

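The arm did not move, because row 0 was refused; the picture shows the start area. The rows probably need all four keys.

```bash
python3 -m pendant '[{"dx":3,"dy":-1.4,"dz":0,"twist":-2},{"dx":8,"dy":-3.7,"dz":0,"twist":-4},{"dx":13.5,"dy":-6.3,"dz":0,"twist":-6},{"dx":19,"dy":-8.9,"dz":0,"twist":-8},{"dx":24.5,"dy":-11.5,"dz":0,"twist":-10},{"dx":30,"dy":-14,"dz":0,"twist":-12},{"dx":35.5,"dy":-16.6,"dz":0,"twist":-12},{"dx":39.5,"dy":-18.5,"dz":0,"twist":-12},{"dx":40.8,"dy":-19.1,"dz":0,"twist":-12},{"dx":40.8,"dy":-19.1,"dz":0,"twist":-12}]' 100 80
python3 - <<'E'
from h import *
snap("wrist","w2");P,img,d=pts("w2");s=ctrl.get_state();print(s["eef_pos"],R.from_quat(s["tcp_rot"]).as_matrix())
m=(P[...,2]>.140)&(P[...,2]<.165)&(np.hypot(P[...,0]-.573,P[...,1]+.267)<.05)&(d>0)
k=P[m];print(len(k));len(k) and print(cv2.minAreaRect((k[:,:2]*1000).astype(np.float32)),np.percentile(k[:,2],[5,50,95]))
E
```

```text
time: 1.45
eef_pos: [0.5737, -0.2674, 0.2311]
tcp_rot: [0.949, 0.317, -0.0, -0.0]
contact_force: [-0.2, 0.2, -0.5]
opening: 0.999
finger_force: 0.0
[ 0.57322841 -0.26823487  0.23107674] [[ 8.00191858e-01  5.99743628e-01 -7.56067713e-04]
 [ 5.99743564e-01 -8.00192193e-01 -3.33422113e-04]
 [-8.04967269e-04 -1.86645085e-04 -9.99999659e-01]]
1851
((573.6509399414062, -270.08880615234375), (64.53689575195312, 15.92924690246582), 36.56672286987305) [0.14724577 0.14966788 0.1511327 ]
```

View pics/w2.png

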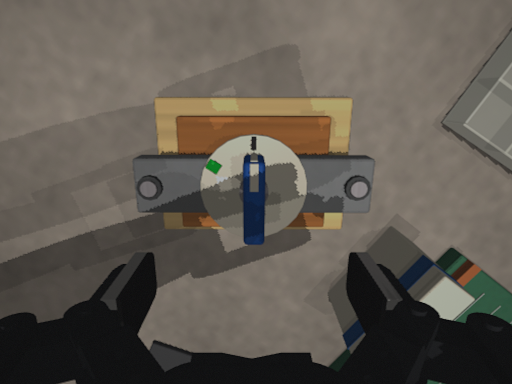

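The bar is at (254,200), aligned with the tool and midway between the fingers. The pointer is at the top, at the black tick (254,143), and the green mark is at (214,167). Next: descend, then close.

```bash
python3 -m pendant '[{"dx":-0.1,"dy":0.1,"dz":2.5,"twist":0},{"dx":-0.1,"dy":0.1,"dz":6,"twist":0},{"dx":-0.1,"dy":0.1,"dz":9,"twist":0},{"dx":-0.1,"dy":0.1,"dz":11,"twist":0},{"dx":-0.1,"dy":0.1,"dz":11.5,"twist":0},{"dx":-0.1,"dy":0.1,"dz":11.5,"twist":0}]' 100 80 && python3 -m pendant '[{"dx":0,"dy":0,"dz":0,"twist":0},{"dx":0,"dy":0,"dz":0,"twist":0},{"dx":0,"dy":0,"dz":0,"twist":0},{"dx":0,"dy":0,"dz":0,"twist":0},{"dx":0,"dy":0,"dz":0,"twist":0},{"dx":0,"dy":0,"dz":0,"twist":0},{"dx":0,"dy":0,"dz":0,"twist":0},{"dx":0,"dy":0,"dz":0,"twist":0}]' 0 80
```

```text
time: 2.25
eef_pos: [0.5736, -0.2698, 0.117]
tcp_rot: [0.949, 0.316, 0.0, 0.0]
contact_force: [-0.0, -0.3, -0.2]
opening: 1.002
finger_force: 0.0
time: 3.25
eef_pos: [0.5742, -0.2695, 0.1181]
tcp_rot: [0.949, 0.316, 0.001, 0.001]
contact_force: [-1.6, 0.2, 6.1]
opening: 0.176
finger_force: 114.2
```

The bar is gripped and contact forces are small. Now the twist, anticlockwise from above, which is negative about the tool's z.

```bash
python3 -m pendant '[{"dx":0,"dy":0,"dz":0,"twist":-3},{"dx":0,"dy":0,"dz":0,"twist":-6},{"dx":0,"dy":0,"dz":0,"twist":-9},{"dx":0,"dy":0,"dz":0,"twist":-12},{"dx":0,"dy":0,"dz":0,"twist":-15},{"dx":0,"dy":0,"dz":0,"twist":-18},{"dx":0,"dy":0,"dz":0,"twist":-21},{"dx":0,"dy":0,"dz":0,"twist":-25},{"dx":0,"dy":0,"dz":0,"twist":-30},{"dx":0,"dy":0,"dz":0,"twist":-30}]'
python3 - <<'E'
from h import *
s=ctrl.get_state();m=R.from_quat(s["tcp_rot"]).as_matrix();print(np.degrees(np.arctan2(m[1,0],m[0,0])),s["wrist_torque"],s["contact_force"])
snap("wrist","w3")
E
```

```text
time: 4.5
eef_pos: [0.574, -0.2693, 0.1181]
tcp_rot: [0.834, 0.551, 0.0, 0.001]
contact_force: [-1.9, 1.8, 6.2]
opening: 0.174
finger_force: 114.5
66.89601804499019 [0.04919683 0.14947156 0.02887364] [-1.90367682  1.80287125  6.1742608 ]
```

View pics/w3.png

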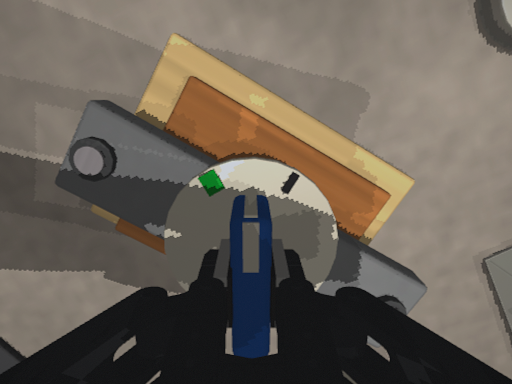

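The knob has broken loose and turned 30°. The pointer at (251,205) is midway between the tick (290,182) and the green mark (211,182). Now the other 30°.

```bash
python3 -m pendant '[{"dx":0,"dy":0,"dz":0,"twist":-4},{"dx":0,"dy":0,"dz":0,"twist":-9},{"dx":0,"dy":0,"dz":0,"twist":-14},{"dx":0,"dy":0,"dz":0,"twist":-19},{"dx":0,"dy":0,"dz":0,"twist":-24},{"dx":0,"dy":0,"dz":0,"twist":-28},{"dx":0,"dy":0,"dz":0,"twist":-30},{"dx":0,"dy":0,"dz":0,"twist":-30},{"dx":0,"dy":0,"dz":0,"twist":-30}]'
python3 - <<'E'
from h import *
s=ctrl.get_state();m=R.from_quat(s["tcp_rot"]).as_matrix();print(np.degrees(np.arctan2(m[1,0],m[0,0])),s["wrist_torque"],s["contact_force"])
snap("wrist","w4")
E
```

```text
time: 5.68
eef_pos: [0.5738, -0.2692, 0.118]
tcp_rot: [0.664, 0.748, 0.0, 0.0]
contact_force: [-3.3, 1.4, 6.8]
opening: 0.171
finger_force: 114.6
96.85743203950973 [0.27590354 0.27614519 0.06721517] [-3.26191272  1.43331368  6.8463946 ]
```

View pics/w4.png

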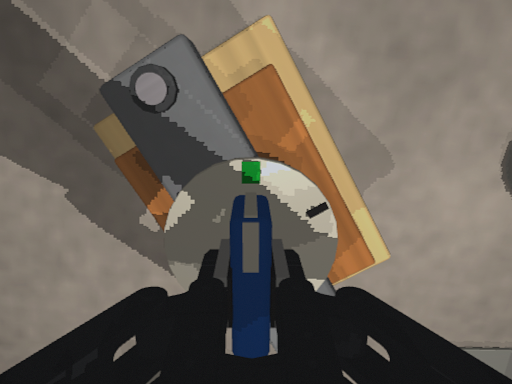

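The pointer (251,205) is in line with the green mark (251,172). Now I release, retreat straight up and check.

```bash
python3 -m pendant '[{"dx":0,"dy":0,"dz":0,"twist":0},{"dx":0,"dy":0,"dz":0,"twist":0},{"dx":0,"dy":0,"dz":0,"twist":0},{"dx":0,"dy":0,"dz":0,"twist":0},{"dx":0,"dy":0,"dz":0,"twist":0},{"dx":0,"dy":0,"dz":0,"twist":0},{"dx":0,"dy":0,"dz":0,"twist":0},{"dx":0,"dy":0,"dz":0,"twist":0}]' 100 80 && python3 -m pendant '[{"dx":0,"dy":0,"dz":-1,"twist":0},{"dx":0,"dy":0,"dz":-3,"twist":0},{"dx":0,"dy":0,"dz":-6,"twist":0},{"dx":0,"dy":0,"dz":-9,"twist":0},{"dx":0,"dy":0,"dz":-11,"twist":0},{"dx":0,"dy":0,"dz":-12,"twist":0},{"dx":0,"dy":0,"dz":-12,"twist":0}]'
python3 - <<'E'
from h import *
snap("wrist","w5");P,img,d=pts("w5")
m=(P[...,2]>.140)&(P[...,2]<.165)&(np.hypot(P[...,0]-.573,P[...,1]+.267)<.05)&(d>0)
k=P[m];print(len(k),cv2.minAreaRect((k[:,:2]*1000).astype(np.float32)))
cv2.imwrite("pics/w5.png",cv2.resize(img[100:270,150:360,::-1],None,fx=3,fy=3))
E
```

```text
time: 6.72
eef_pos: [0.5735, -0.269, 0.1163]
tcp_rot: [0.664, 0.748, 0.0, 0.0]
contact_force: [0.0, -0.2, -0.0]
opening: 1.002
finger_force: 0.0
time: 7.6
eef_pos: [0.5736, -0.2691, 0.237]
tcp_rot: [0.664, 0.748, 0.0, 0.001]
contact_force: [0.4, -0.2, -1.1]
opening: 1.001
finger_force: 0.0
1773 ((573.2499389648438, -269.53729248046875), (15.818426132202148, 64.58647918701172), 6.4055376052856445)
```

View pics/w5.png

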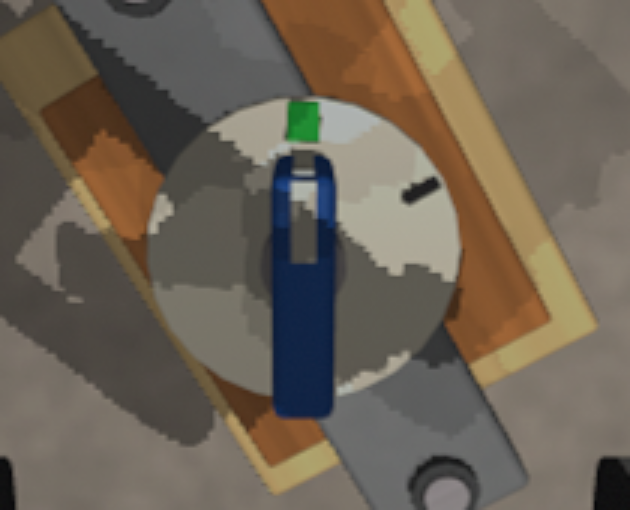

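The pointer (303,160) stands at the green mark (303,122). The bar has turned about 60° (36.6° to 96.4°) and the gripper is clear.

```bash
python3 -c "from plant import ctrl; print(ctrl.sign_off())"
```

```text
the job is handed in; nothing more can be done
None
```

The blue knob broke loose, was turned about 60° anticlockwise until its pointer stood at the green mark, and was released there; the yellow press was not touched, and the job was handed in at about 8 s.

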